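# Unfold the crank handle and clamp the casting mould shut in the bench press

## Task

The two-part casting mould under the bench screw press still stands a little open. Swing the press's folded crank handle up until it stands fully upright, then wind the crank clockwise until the mould is fully closed and clamped firm, stopping when the handle pulls about 4.5 N heavier than it did running free (too loose and it leaks, too tight and the print cracks). Leave the crank there with its handle standing up, let go, and do not shift the mould or the other things on the bench.

Things in the scene. Friction and masses are not known exactly. Their poses are not given: they have to be found in the camera images.
- press: Bench screw press fixed to the bench: base plate 160 x 250 x 16 mm, two steel columns 170 mm apart along its y, crosshead 52 x 235 mm with its top 168 mm above the bench, platen between the columns, crank on top. Origin: centre of the base plate's underside; x points away from its front, z up. The screw is self-locking: the crank stays at one height and where it is left.
- platen: Steel plate 85 x 205 x 12 mm that the screw drives down 20 mm a turn; origin at the centre of its underside. Below it hangs a round pad, 52 mm across, on a stud that each user sets differently: its face is 10 mm below the platen give or take 3 mm, and is not measured, so where clamping begins must be felt. With the crank at 0 it is about 26 mm above the closed mould.
- crank (a joint): Turn of the crank about the upright axis through the hub, rad: grows clockwise seen from above, which lowers the platen; range 0 to 14. Starts between 0 and 2.5, with 0.8 to 1.5 turns to go. Free running takes about 8 N sideways at the handle; the mould's tight dowels add about 1 N; once it is closed the pull climbs about 1 N per 5 mm of handle travel.
- hub (a point): Centre of the top face of the crank's hub (a disc 40 mm across), on the crank's turning axis, 190 mm above the bench. The force of the pad on the mould is about 23 times the rise of the handle's pull above its free-running value: a rise of 4.5 N is right, 3 to 6 N will do, above 7.5 N the mould cracks.
- hinge_pin (a point): Centre of the level pin on which the handle folds, square to the crank arm, 75 mm from the turning axis and 202 mm above the bench, in a fork at the arm's end (22 mm wide, 24 mm long, reaching 10 mm above the pin). The arm is a flat bar 18 mm wide whose top is 188 mm above the bench.
- handle (a joint): Fold of the handle about its pin, rad: 0 = folded flat, pointing from the pin back over the hub; 1.571 = upright against its stop, the working position. Starts between 0 and 0.12. The stiff hinge stays where it is left and needs about 3 N at 60 mm from the pin; pushing the upright handle towards the hub with more than that folds it again.
- handle_mid (a point): Point on the handle's centre line 55 mm from the pin. The round black grip, 22 mm in diameter, covers 16 to 92 mm from the pin and spins freely on its spindle, so the hand need not turn while cranking. Folded, the centre line is 12 mm above the hub's top, 14 mm above the arm's top and 34 mm above the crosshead.
- handle_tip (a point): Free end of the handle's centre line, 92 mm from the hinge pin; upright it is 294 mm above the bench.
- mould: Lower half of the casting mould, plain printed resin, 80 x 64 x 24 mm, standing loose on the press's base plate under the platen. Origin: centre of its underside; z up. The upper half, of the same size, stands 2 to 4.5 mm proud on four tight dowels and slides down under about 30 N of pad force; a stiff rubber gasket between the halves then gives about 1 mm as the clamping grows.
- bottle: white plastic bottle with a black cap, 48 mm diameter, 135 mm tall, on the bench to the left of the press; not part of the job
- tub: small white screw-lid tub, 44 mm diameter, 42 mm tall, on the bench near the press; not part of the job
- brush: flat paint brush, 190 mm long, lying on the bench between the robot and the press; not part of the job
- driver: screwdriver, 200 mm long, lying on the bench to the right of the press; not part of the job
- spare: another, smaller closed casting mould, 55 x 55 x 44 mm, on the bench beyond the press; not part of the job
- model: printed blood-vessel model on a clear acrylic stand 150 x 110 mm, about 110 mm tall, on the right of the bench; not part of the job
- cup: white plastic mixing cup, 72 mm diameter, 85 mm tall, on the left of the bench; not part of the job
Things that resemble listed ones, but are neither listed nor needed, are in the scene too. What is shaped like the mould but green or pink is not meant.

How it is judged:
On the way, in this order (a step that is already met when the one before it is completed fails the run):
1. the handle is swung fully upright (within 5 degrees) (value of joint handle above 1.48 rad), for 0.2 s.
2. the mould is wound closed and clamped with 60 to 150 N (an open mould gives way at 30 N), handle standing (contact force between platen and mould between 60 and 150 N and value of joint handle above 1.4 rad), for 0.3 s.
At the end, for the whole second after the job is handed in: The pad presses on the mould with 60 to 150 N, which only the fully closed mould bears (its dowels give way at about 30 N); the handle stands within 10 degrees of upright, the mould stands level and everything is let go (all of step 2 and angle between mould's own z axis and vertical below 0.05 rad); the robot touches nothing.
It fails at once if the mould is cracked: the pad presses on it with more than 180 N (contact force between platen and mould above 180 N).
It fails at once if the crank is wound (hinge pin moved more than 5 cm) while the handle is not yet up (distance of hinge_pin from where it was at the start of the episode above 0.05 m and value of joint handle below 1.2 rad).
It fails at once if the mould is shifted more than 12 mm (distance of mould from where it was at the start of the episode above 0.012 m).
It fails at once if a bystander is moved more than 30 mm (distance of any of bottle, tub, brush, driver, spare, model, cup from where it was at the start of the episode above 0.03 m).
It also fails if it takes over 72 s, if anything falls off the work surface, if the arm or the gripper's body presses on something with over 40 N, if the wrist force passes 120 N, or if a joint passes its speed limit or range.

## Robot

A 6-joint arm with a two-finger parallel gripper is mounted at the origin on the work surface. World frame = base frame: x ahead of the robot, y to its left, z up, the work surface at z = 0. Lengths are in m, angles in rad, forces in N, time in s.
With the tool pointing down it reaches from about 0.3 to 0.775 m from the base axis. Payload 14.6 kg.
Tool frame: the origin (TCP) lies at the very end of the fingers, on their centre line; the grasp point (between the pads) lies 19 mm behind it; z points along the fingers, y is the line along which they close (so a half turn about z gives the same grasp; the last joint's range is limited). The gripper opens to 94 mm and grips with 3 to 60 N. Pads are 16 mm wide; open, the fingers measure 119 mm over their backs; the gripper's body (75 mm by 177 mm) begins 78 mm behind the grasp point.
Start: joints at [1.091, 0.3, 1.521, -0, 1.321, -0.067], TCP at [0.221, 0.504, 0.205] pointing down, gripper open.
Joint ranges: [-3.03, 3.03], [-0.79, 2.21], [0.23, 2.52], [-1.04, 4.18], [0, 3.07], [-2.55, 2.55]. Speed limits (rad/s): [2.22, 2.22, 2.57, 3.14, 3.14, 3.14].

## Interface

Orientations are given as [roll, pitch, yaw] about the fixed x, y, z axes, in that order (R = Rz(yaw) Ry(pitch) Rx(roll)).
In Python, from station import ctrl, cams gives the robot as it stands. The module is installed in compiled form; this text tells all that it offers.
- The arm moves only by the tool arm_command, never from a script. Its argument "plan" is a list that holds one entry, the list of rows, each a list of 7 numbers: the shift along the tool's x, y, z in shares of 1000 mm (1.0 is 1000 mm), then the turn, a rotation vector about the tool's x, y, z in normalised numbers (1 is pi rad), then the closure, from -1 (fully open) to 1 (shut). A call has 1 to 12 rows; each row is the pose to reach, as a shift and turn from the pose commanded when the call began, along the tool's axes at that moment; what a row does not reach only later rows make up. A row lasts 1/10 s, in which the tool goes at most 50 mm and 8.59 degrees, less where a joint would pass 70% of its speed; a pose out of reach is approached as far as the arm can. No shift or turn number may pass 1 either way. A call with a gripper value outside its range is refused whole. The fingers move at their own pace and stop on an object; "squeeze" is the grip in N (left out, the last holds). Time passes only in rows, so rows that repeat a pose let the fingers close. It gives the time, the measured TCP pose, the force, the opening and the grip force at its end, in the units of the state.
- ctrl.get_obs(): the state, without advancing time (a new reading comes with each control period).
- cams.camera(name): name is "scene" or "side" or "wrist"; returns (picture, depth): 400x640x3 uint8, blue, green, red; 400x640 float32, m along the optical axis (not along the pixel's ray), 0 where there is no reading.
- cams.camera_info(name): a dict with "fx", "fy", "cx", "cy" (pixels), "dist_coeffs" ([k1, k2, p1, p2, k3] as OpenCV has them; the pictures are not rectified), "world_to_cam" (4x4, takes a point from world to camera coordinates). Camera axes: x right, y down, z forward; pixel columns grow to the right and rows downward; lengths in m; the calibration is good to about 2 mm. A picture is of the moment at which its call begins: read the wrist's pose just before it. camera_info takes no time and is no camera call; for the wrist camera it gives the pose at the moment of the call.
- ctrl.hand_in(): hands the job in; it is judged then, once.
The state is a dict: "time_s": time; "qpos": joint angles; "joint_vel": joint speeds; "tau": joint torques, N m; "ee_pos": TCP position; "eef_rot": TCP orientation; "force": force on the tool from outside, world axes, zero at the start; "moment": the same for the moment, N m; "grip_width": finger opening in m; "grip_force": force on a finger pad.
Only numpy, scipy, OpenCV 4.12 (cv2) and the standard library are available. Lean on these libraries where they do the work, as an engineer would, in place of code of your own. Each camera call takes 0.05 s, during which the arm holds its last target. There are 200 camera calls.

## Working session

There is one attempt and no reset: what is moved stays moved. The work goes in short steps, Python scripts to look and compute and a tool call to move; the robot and the scene stay as the last step left them, time stands still between calls to the robot, and variables do not carry over. Pictures are saved under pics/ and viewed, at most 10 in all, crops included, and the job is handed in when it is done.

Besides the shell and the picture viewer there is one more tool, called after "Request:" as a command line: name --argument value ..., lists and objects as JSON in quotes. arm_command: Moves the arm, as the interface text tells. Its arguments: {"type":"object","properties":{"plan":{"type":"array"},"squeeze":{"type":"number"}},"required":["plan"]}

```bash
mkdir -p pics && cat > h.py <<'E'
import numpy as np, cv2
from station import ctrl, cams
def px2w(info,depth,u,v,z=None):
    K=np.array([[info['fx'],0,info['cx']],[0,info['fy'],info['cy']],[0,0,1]]);d=np.array(info['dist_coeffs'])
    n=cv2.undistortPoints(np.array([[[u,v]]],float),K,d)[0,0]
    T=np.linalg.inv(np.array(info['world_to_cam']));r=T[:3,:3]@np.array([n[0],n[1],1]);o=T[:3,3]
    s=(z-o[2])/r[2] if z is not None else depth[int(v),int(u)]
    return o+s*r
def w2px(info,P):
    K=np.array([[info['fx'],0,info['cx']],[0,info['fy'],info['cy']],[0,0,1]]);d=np.array(info['dist_coeffs'])
    W=np.array(info['world_to_cam']);r,_=cv2.Rodrigues(W[:3,:3])
    return cv2.projectPoints(np.atleast_2d(P).astype(float),r,W[:3,3],K,d)[0][:,0]
E
python3 - <<'E'
from h import *
o=ctrl.get_obs(); print({k:np.round(v,3) for k,v in o.items()})
ims=[]
for n in("scene","side"):
    p,d=cams.camera(n); i=cams.camera_info(n); np.savez(f'{n}0.npz',p=p,d=d); 
    T=np.linalg.inv(i['world_to_cam']); print(n,T[:3].round(3).tolist(),i['fx'])
    cv2.imwrite(f'pics/{n}0.png',p)
E
```

```text
{'time_s': np.float64(0.0), 'qpos': array([ 1.091,  0.301,  1.522, -0.   ,  1.321, -0.067]), 'joint_vel': array([-0.   , -0.001, -0.   ,  0.001, -0.   , -0.002]), 'tau': array([-1.0000e-03, -5.3180e+01, -3.5273e+01,  7.1000e-02,  2.4000e-02,
       -0.0000e+00]), 'ee_pos': array([0.221, 0.504, 0.205]), 'eef_rot': array([-3.14 , -0.   ,  2.729]), 'force': array([ 0.047, -0.241, -0.585]), 'moment': array([ 0.037,  0.001, -0.044]), 'grip_force': np.float64(0.0), 'grip_width': np.float64(0.094)}
scene [[-0.553, 0.562, -0.615, 1.345], [0.833, 0.37, -0.41, 0.562], [-0.003, -0.74, -0.673, 1.051]] 423.1138182725007
side [[0.95, -0.232, 0.211, 0.229], [-0.313, -0.738, 0.597, -0.831], [0.017, -0.633, -0.774, 1.203]] 434.03450543465453
```

View pics/scene0.png

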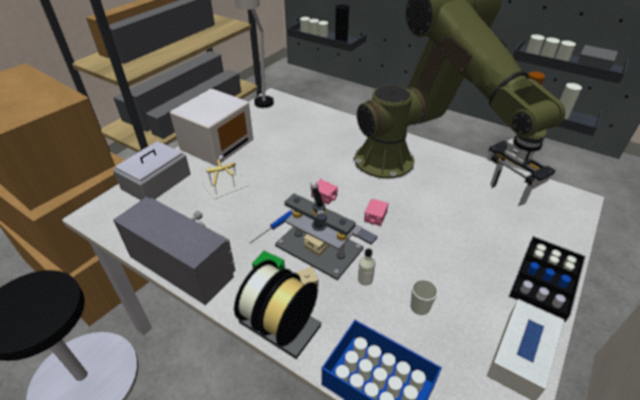

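View pics/side0.png

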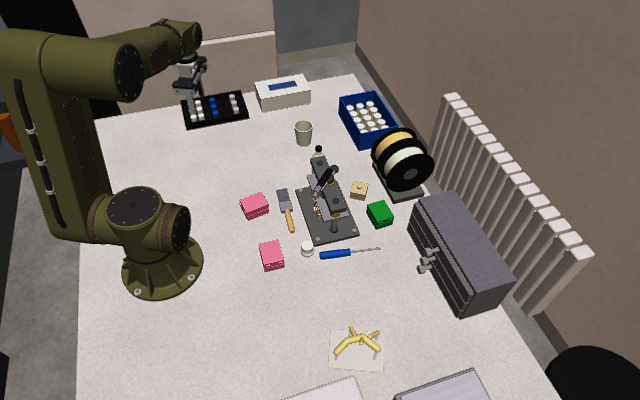

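The press is at about (325,200) in side and (318,235) in scene. In side, the mould-like decoys are pink (255,205), pink (270,255) and green (380,213); the tan block at (358,189) is the spare. The real mould is the beige block under the platen. Next I enlarge the crops.

```bash
python3 - <<'E'
from h import *
a=np.load('side0.npz')['p'][140:245,280:400]; b=np.load('scene0.npz')['p'][170:275,260:380]
A=cv2.resize(a,None,fx=5.7,fy=5.7,interpolation=cv2.INTER_CUBIC)
cv2.imwrite('pics/sidec.png',A)
cv2.imwrite('pics/scenec.png',cv2.resize(b,None,fx=5.7,fy=5.7,interpolation=cv2.INTER_CUBIC))
E
```

```text
(no output)
```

View pics/sidec.png

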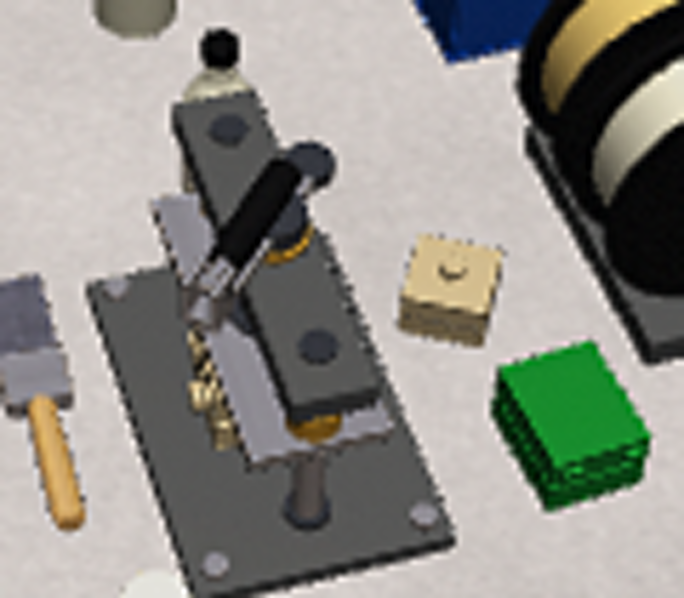

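View pics/scenec.png

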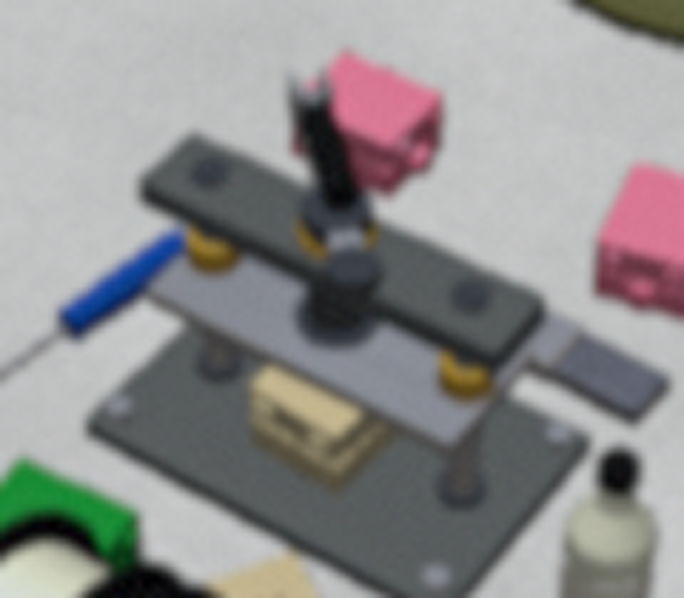

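Side crop: crosshead top corners at (175,105), (255,92), (380,385), (290,412). Grip runs from (230,250) to (290,175), fork at (208,300), and the disc at (310,165) is the counterweight. Scene crop: fork at (308,88), crosshead corners (195,135), (143,183), (545,300), (490,355).

```bash
python3 - <<'E'
from h import *
S={'side':((280,140),dict(c1=(175,105,.168),c2=(255,92,.168),c3=(380,385,.168),c4=(290,410,.168),fork=(208,300,.205),grip0=(228,262,.203),gripT=(292,168,.206),cw=(310,163,.188),bp1=(88,285,.016),bp3=(455,540,.016))),
'scene':((260,170),dict(c1=(195,133,.168),c2=(143,183,.168),c3=(545,300,.168),c4=(490,357,.168),fork=(308,88,.205),gripT=(345,203,.206),cw=(353,262,.188)))}
for n,(o,D) in S.items():
    i=cams.camera_info(n);d=np.load(n+'0.npz')['d'];R={}
    for k,(u,v,z) in D.items():
        U,V=o[0]+u/5.7,o[1]+v/5.7
        R[k]=px2w(i,d,U,V,z); print(n,k,R[k].round(4), px2w(i,d,U,V).round(3))
    print('centre',np.mean([R[c] for c in('c1','c2','c3','c4')],0).round(4))
    f=R['c3']-R['c1'];print('edge len',np.linalg.norm(f),'yaw',np.degrees(np.arctan2(f[1],f[0])), 'w',np.linalg.norm(R['c2']-R['c1']))
E
```

```text
side c1 [0.5381 0.1557 0.168 ] [0.587 0.313 0.003]
side c2 [0.5865 0.152  0.168 ] [0.586 0.15  0.17 ]
side c3 [ 0.5799 -0.078   0.168 ] [ 0.58  -0.078  0.168]
side c4 [ 0.5283 -0.0796  0.168 ] [ 0.53  -0.075  0.161]
side fork [ 0.5003 -0.0235  0.205 ] [ 0.505 -0.009  0.187]
side grip0 [5.194e-01 5.000e-04 2.030e-01] [ 0.518 -0.004  0.208]
side gripT [0.5741 0.0534 0.206 ] [0.57  0.043 0.218]
side cw [0.5913 0.07   0.188 ] [0.591 0.069 0.189]
side bp1 [0.483  0.1639 0.016 ] [0.484 0.166 0.013]
side bp3 [ 0.6328 -0.0893  0.016 ] [ 0.634 -0.088  0.014]
centre [0.5582 0.0375 0.168 ]
edge len 0.23733894921304288 yaw -79.86121596904334 w 0.04855325881299741
scene c1 [ 0.5327 -0.0683  0.168 ] [ 0.533 -0.068  0.168]
scene c2 [ 0.5824 -0.0675  0.168 ] [ 0.58  -0.07   0.165]
scene c3 [0.5406 0.1618 0.168 ] [0.54  0.162 0.168]
scene c4 [0.5916 0.1589 0.168 ] [0.588 0.157 0.164]
scene fork [ 0.5019 -0.0122  0.205 ] [ 0.505 -0.01   0.208]
scene gripT [0.57   0.0567 0.206 ] [0.568 0.055 0.203]
scene cw [0.589  0.0741 0.188 ] [0.587 0.073 0.185]
centre [0.5618 0.0462 0.168 ]
edge len 0.23017492629070757 yaw 88.03661642683251 w 0.04973066501919779
```

```bash
cat >> h.py <<'E'
from scipy.spatial.transform import Rotation as Ro
def tool():
    o=ctrl.get_obs(); T=np.eye(4);T[:3,:3]=Ro.from_euler('xyz',o['eef_rot']).as_matrix();T[:3,3]=o['ee_pos'];return T,o
def go(p,yaw):
    "shift (mm) and turn (rotvec) in tool axes to reach tool-down pose"
    T,o=tool();R2=Ro.from_euler('xyz',[np.pi,0,yaw]).as_matrix()
    return (1e3*T[:3,:3].T@(np.array(p)-T[:3,3])).round(1),Ro.from_matrix(T[:3,:3].T@R2).as_rotvec().round(3)
E
python3 - <<'E'
from h import *
T,o=tool();W=np.linalg.inv(cams.camera_info('wrist')['world_to_cam'])
print(np.round(np.linalg.inv(T)@W,3)); print(go([.51,0.0,.30],.77),cams.camera_info('wrist')['fx'])
E
```

```text
[[ 0.    -0.961 -0.275  0.08 ]
 [ 1.     0.     0.    -0.   ]
 [-0.    -0.275  0.961 -0.179]
 [ 0.     0.     0.     1.   ]]
(array([-467.2, -345.3,  -94.7]), array([-1.000e-03,  1.000e-03,  1.959e+00])) 351.2110065393107
```

The manual's scale: shifts go in shares of 1000 mm and turns go in shares of pi rad. Converting my numbers, -467 mm / 1000 = -0.467, -345 mm / 1000 = -0.345, 1.959 rad / 3.1416 = 0.6236.

Request:
arm_command --plan '[[[0, 0, -0.095, 0, 0, 0, -1], [-0.15, -0.11, -0.095, 0, 0, 0.2069, -1], [-0.31, -0.23, -0.095, 0, 0, 0.4138, -1], [-0.467, -0.345, -0.095, 0, 0, 0.6236, -1], [-0.467, -0.345, -0.095, 0, 0, 0.6236, -1], [-0.467, -0.345, -0.095, 0, 0, 0.6236, -1], [-0.467, -0.345, -0.095, 0, 0, 0.6236, -1], [-0.467, -0.345, -0.095, 0, 0, 0.6236, -1], [-0.467, -0.345, -0.095, 0, 0, 0.6236, -1], [-0.467, -0.345, -0.095, 0, 0, 0.6236, -1], [-0.467, -0.345, -0.095, 0, 0, 0.6236, -1], [-0.467, -0.345, -0.095, 0, 0, 0.6236, -1]]]'

```text
time_s: 1.3
ee_pos: [0.4941, 0.027, 0.2985]
eef_rot: [-3.141, 0.0, 1.072]
force: [1.5, 1.6, 0.2]
grip_width: 0.0941
grip_force: 0.0
```

Request:
arm_command --plan '[[[0, 0, 0, 0, 0, 0, -1], [0, 0, 0, 0, 0, 0, -1]]]'

```text
time_s: 1.5
ee_pos: [0.4935, 0.0284, 0.2979]
eef_rot: [-3.14, 0.0, 1.078]
force: [0.1, -0.1, 0.1]
grip_width: 0.094
grip_force: 0.0
```

```bash
python3 - <<'E'
from h import *
T,o=tool();print(o['time_s'],o['qpos'].round(3),T.round(4),o['force'],go([.51,0.0,.30],.77))
i=cams.camera_info('wrist');p,d=cams.camera('wrist');np.savez('w1.npz',p=p,d=d,W=i['world_to_cam'])
cv2.imwrite('pics/w1.png',p)
E
```

```text
1.5 [-0.017  0.118  1.526  0.     1.498  0.476] [[ 4.732e-01  8.810e-01 -1.200e-03  4.935e-01]
 [ 8.810e-01 -4.732e-01  2.000e-04  2.840e-02]
 [-4.000e-04 -1.100e-03 -1.000e+00  2.979e-01]
 [ 0.000e+00  0.000e+00  0.000e+00  1.000e+00]] [ 0.08234509 -0.09423777  0.13378965] (array([-17.3,  28. ,  -2.1]), array([-0.001,  0.001,  0.308]))
```

View pics/w1.png

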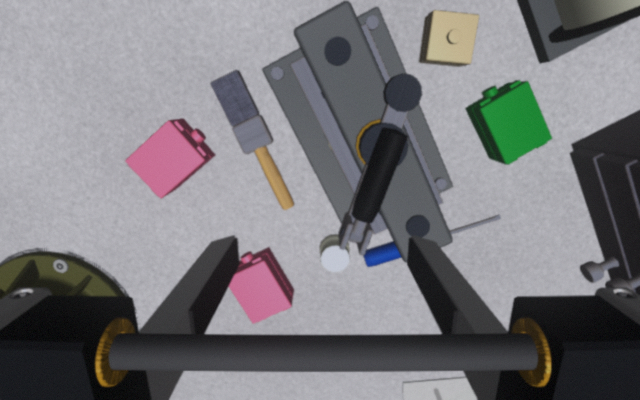

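The wrist view shows the counterweight disc at (403,92), the grip from (364,213) to (394,132), the fork at (355,238), and crosshead corners at (296,28), (350,2), (452,241), (405,262).

```bash
python3 - <<'E'
from h import *
i=cams.camera_info('wrist');w=np.load('w1.npz');d=w['d']
R={}
for k,(u,v,z) in dict(c1=(296,28,.168),c2=(350,2,.168),c3=(452,241,.168),c4=(405,262,.168),cw=(403,92,.189),hub=(382,144,.19),gripT=(394,132,.208),gripB=(364,213,.205),fork=(355,238,.21)).items():
    R[k]=px2w(i,d,u,v,z);print(k,R[k].round(4),px2w(i,d,u,v).round(4))
c=np.mean([R[k] for k in('c1','c2','c3','c4')],0);print(c)
# dark grip mask centre line via depth points
p=w['p'].astype(int);m=np.zeros(d.shape,np.uint8)
P=[px2w(i,d,u,v) for v in range(120,225) for u in range(345,415) if p[v,u].max()<28 and d[v,u]>0]
P=np.array(P);P=P[P[:,2]>.205];cc=P.mean(0);U,S,V=np.linalg.svd(P[:,:2]-cc[:2]);a=V[0]*np.sign(V[0][0]);t=(P[:,:2]-cc[:2])@a
print(len(P),cc,a,np.degrees(np.arctan2(a[1],a[0])),t.min(),t.max())
b=(t<-.02);e=t>.02;print('z low/high end',P[b,2].max(),P[e,2].max())
for q in (t.min(),t.max()):print(cc[:2]+q*a)
print('hub offset from line',(c[:2]-cc[:2])@a,(c[:2]-cc[:2])@[-a[1],a[0]])
E
```

```text
c1 [0.5386 0.1603 0.168 ] [0.5386 0.1602 0.1684]
c2 [0.5859 0.1568 0.168 ] [0.6154 0.1874 0.0019]
c3 [ 0.579  -0.0715  0.168 ] [ 0.5789 -0.0712  0.1685]
c4 [ 0.5303 -0.0702  0.168 ] [ 0.5299 -0.1623 -0.    ]
cw [0.5899 0.0759 0.189 ] [0.5896 0.076  0.1902]
hub [0.5574 0.0469 0.19  ] [0.5552 0.0514 0.2143]
gripT [0.5677 0.0541 0.208 ] [0.5669 0.0552 0.214 ]
gripB [0.5189 0.006  0.205 ] [0.5193 0.0088 0.2132]
fork [ 0.5031 -0.0081  0.21  ] [ 0.5029 -0.0091  0.2076]
[0.55844973 0.04385986 0.168     ]
934 [0.54571214 0.03809248 0.21339215] [0.70055303 0.71360035] 45.5286094909577 -0.04348850203742694 0.028550000773282538
z low/high end 0.21530720841681145 0.21819658926650976
[0.51524613 0.00705907]
[0.56571292 0.05846577]
hub offset from line 0.01303896259882586 -0.005049194118654307
```

```bash
python3 - <<'E'
from h import *
print(go([.5372,.0247,.25],.773))
E
```

```text
(array([16.6, 41. , 48.1]), array([-0.001,  0.   ,  0.307]))
```

Scaled: 48 mm / 1000 = 0.048, 16.6 mm / 1000 = 0.0166, 0.307 rad / 3.1416 = 0.0977.

Request:
arm_command --plan '[[[0.0166, 0.041, 0, -0.0003, 0, 0.0977, -1], [0.0166, 0.041, 0.048, -0.0003, 0, 0.0977, -1], [0.0166, 0.041, 0.048, -0.0003, 0, 0.0977, -1], [0.0166, 0.041, 0.048, -0.0003, 0, 0.0977, -1], [0.0166, 0.041, 0.048, -0.0003, 0, 0.0977, -1]]]'

```text
time_s: 2.05
ee_pos: [0.5374, 0.025, 0.2526]
eef_rot: [3.139, -0.002, 0.777]
force: [-0.1, 0.1, 0.9]
grip_width: 0.094
grip_force: 0.0
```

```bash
python3 - <<'E'
from h import *
T,o=tool();print(T.round(4),o['force']);print(go([.5372,.0247,.188],.773))
E
```

```text
[[ 7.132e-01  7.009e-01  2.800e-03  5.374e-01]
 [ 7.009e-01 -7.132e-01 -6.000e-04  2.500e-02]
 [ 1.600e-03  2.400e-03 -1.000e+00  2.526e-01]
 [ 0.000e+00  0.000e+00  0.000e+00  1.000e+00]] [-0.13998995  0.12400817  0.86898876]
(array([-0.4, -0. , 64.6]), array([ 0.002, -0.002,  0.004]))
```

Scaled: 62 mm / 1000 = 0.062, 35 mm / 1000 = 0.035.

Request:
arm_command --plan '[[[0, 0, 0.035, 0, 0, 0, -1], [0, 0, 0.062, 0, 0, 0, -1], [0, 0, 0.062, 0, 0, 0, 0], [0, 0, 0.062, 0, 0, 0, 0.3], [0, 0, 0.062, 0, 0, 0, 1], [0, 0, 0.062, 0, 0, 0, 1], [0, 0, 0.062, 0, 0, 0, 1], [0, 0, 0.062, 0, 0, 0, 1], [0, 0, 0.062, 0, 0, 0, 1], [0, 0, 0.062, 0, 0, 0, 1]]]' --squeeze 15

```text
time_s: 3.05
ee_pos: [0.5376, 0.0243, 0.1886]
eef_rot: [3.141, -0.0, 0.772]
force: [-0.2, -0.0, -0.9]
grip_width: 0.0337
grip_force: 0.0
```

```bash
python3 - <<'E'
from h import *
T,o=tool();print(T.round(4),o['force'],o['moment']);print(go([.5372,.0247,.188],.773))
E
```

```text
[[ 7.166e-01  6.974e-01  7.000e-04  5.376e-01]
 [ 6.974e-01 -7.166e-01 -6.000e-04  2.430e-02]
 [ 1.000e-04  1.000e-03 -1.000e+00  1.886e-01]
 [ 0.000e+00  0.000e+00  0.000e+00  1.000e+00]] [-0.17488018 -0.0316547  -0.86944571] [-0.01179986  0.09326207 -0.00104166]
(array([ 0. , -0.6,  0.6]), array([ 0.001, -0.   , -0.001]))
```

Request:
arm_command --plan '[[[0, 0, 0, 0, 0, 0, 1], [0, 0, 0, 0, 0, 0, 1], [0, 0, 0, 0, 0, 0, 1], [0, 0, 0, 0, 0, 0, 1]]]'

```text
time_s: 3.45
ee_pos: [0.5379, 0.0241, 0.1886]
eef_rot: [3.14, -0.0, 0.772]
force: [4.0, -3.4, -1.0]
grip_width: 0.0215
grip_force: 15.0
```

Scaled: -30.7 mm / 1000 = -0.0307, -28.2 mm / 1000 = -0.0282.

Request:
arm_command --plan '[[[-0.0003, 0, -0.0034, 0, 0, 0, 1], [-0.0009, 0, -0.0068, 0, 0, 0, 1], [-0.0017, 0, -0.0102, 0, 0, 0, 1], [-0.0027, 0, -0.0135, 0, 0, 0, 1], [-0.004, 0, -0.0167, 0, 0, 0, 1], [-0.0056, 0, -0.0198, 0, 0, 0, 1], [-0.0073, 0, -0.0227, 0, 0, 0, 1], [-0.0093, 0, -0.0255, 0, 0, 0, 1], [-0.0115, 0, -0.0282, 0, 0, 0, 1], [-0.0139, 0, -0.0307, 0, 0, 0, 1]]]'

```text
time_s: 4.45
ee_pos: [0.5278, 0.0144, 0.2189]
eef_rot: [3.14, -0.0, 0.772]
force: [7.5, -2.8, -5.7]
grip_width: 0.0215
grip_force: 15.0
```

```bash
python3 - <<'E'
from h import *
T,o=tool();print(T.round(4),o['force'],o['moment'])
p,d=cams.camera('wrist');cv2.imwrite('pics/w2.png',p)
p,d=cams.camera('side');cv2.imwrite('pics/s2.png',p); cv2.imwrite('pics/s2c.png',cv2.resize(p[110:230,270:390],None,fx=5,fy=5,interpolation=cv2.INTER_CUBIC))
E
```

```text
[[ 7.167e-01  6.974e-01  1.300e-03  5.278e-01]
 [ 6.974e-01 -7.167e-01 -7.000e-04  1.440e-02]
 [ 4.000e-04  1.400e-03 -1.000e+00  2.189e-01]
 [ 0.000e+00  0.000e+00  0.000e+00  1.000e+00]] [ 7.53314294 -2.76277848 -5.69590463] [-0.44821198 -1.37398878  0.08104394]
```

View pics/s2c.png

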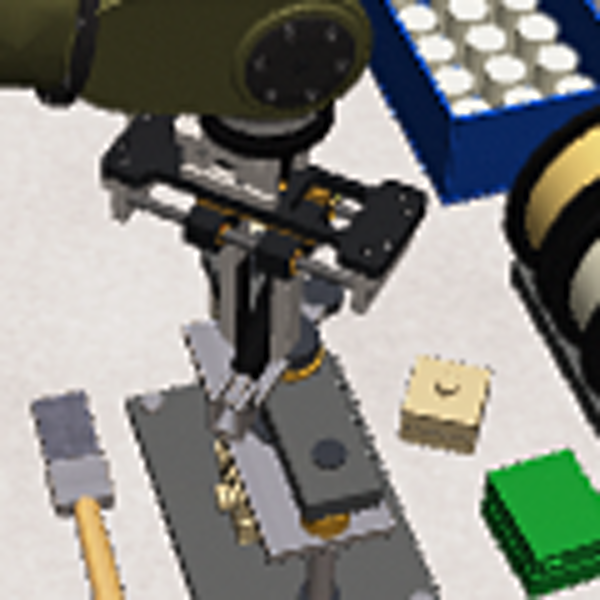

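The side crop shows the handle rising between the fingers, with the fork at (235,400). I continue the arc.

Scaled: -32 mm / 1000 = -0.032, -28.8 mm / 1000 = -0.0288.

Request:
arm_command --plan '[[[-0.0035, 0, -0.003, 0, 0, 0, 1], [-0.0072, 0, -0.0057, 0, 0, 0, 1], [-0.0112, 0, -0.008, 0, 0, 0, 1], [-0.0154, 0, -0.0099, 0, 0, 0, 1], [-0.0197, 0, -0.0113, 0, 0, 0, 1], [-0.0242, 0, -0.0123, 0, 0, 0, 1], [-0.0288, 0, -0.0129, 0, 0, 0, 1], [-0.032, 0, -0.013, 0, 0, 0, 1], [-0.032, 0, -0.013, 0, 0, 0, 1], [-0.032, 0, -0.013, 0, 0, 0, 1]]]'

```text
time_s: 5.55
ee_pos: [0.5051, -0.0079, 0.2334]
eef_rot: [3.139, -0.002, 0.772]
force: [1.1, -2.6, 7.6]
grip_width: 0.0192
grip_force: 15.1
```

Scaled: -3 mm / 1000 = -0.003, -2 mm / 1000 = -0.002.

Request:
arm_command --plan '[[[-0.001, 0, 0, 0, 0, 0, 1], [-0.002, 0, 0, 0, 0, 0, 1], [-0.003, 0, 0, 0, 0, 0, 1], [-0.003, 0, 0, 0, 0, 0, 1]]]'

```text
time_s: 5.95
ee_pos: [0.5038, -0.0092, 0.2337]
eef_rot: [3.138, -0.004, 0.772]
force: [7.1, 3.1, 6.8]
grip_width: 0.0192
grip_force: 14.1
```

```bash
python3 - <<'E'
from h import *
T,o=tool();print(T.round(4),o['force'],o['moment'])
p,d=cams.camera('wrist');q,d=cams.camera('side')
a=cv2.resize(p[200:400,220:420],None,fx=2,fy=2,interpolation=cv2.INTER_CUBIC);b=cv2.resize(q[130:210,290:370],None,fx=5,fy=5,interpolation=cv2.INTER_CUBIC)
cv2.imwrite('pics/m3.png',np.hstack([a,b]))
E
```

```text
[[ 7.165e-01  6.976e-01  5.600e-03  5.038e-01]
 [ 6.976e-01 -7.165e-01  5.000e-04 -9.200e-03]
 [ 4.400e-03  3.600e-03 -1.000e+00  2.337e-01]
 [ 0.000e+00  0.000e+00  0.000e+00  1.000e+00]] [7.12246234 3.1018968  6.76841296] [ 0.61557935 -1.44122068 -0.029023  ]
```

View pics/m3.png

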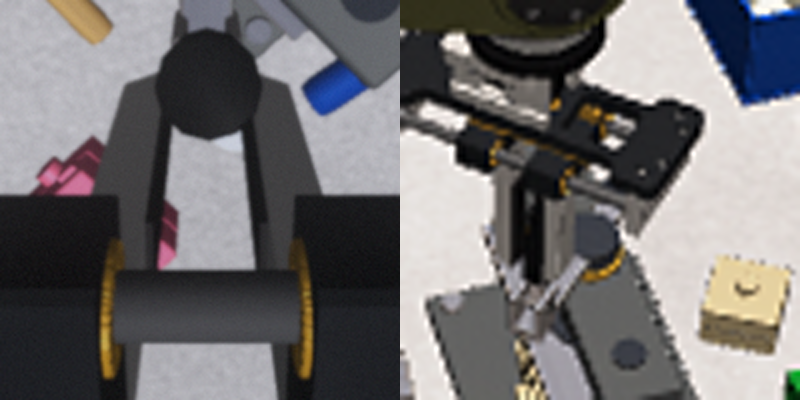

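```bash
python3 - <<'E'
from h import *
i=cams.camera_info('wrist');T,o=tool()
t=px2w(i,None,324,241,.294);print(t,(t-T[:3,3])@T[:3,0],(t-T[:3,3])@T[:3,1])
print('px of tip over pin',w2px(i,[[.5043,-.0074,.294],[.5038,-.0092,.294],[.5043,-.0074,.212],T[:3,3]]))
E
```

```text
[0.52572679 0.01157098 0.294     ] 0.03047347270035271 0.0006259537036888787
px of tip over pin [[320.42406091 309.44578433]
 [322.84480471 313.05465812]
 [320.80988487 233.504134  ]
 [322.45149003 250.33535828]]
```

```bash
python3 - <<'E'
from h import *
T,o=tool();i=cams.camera_info('wrist');p,d=cams.camera('wrist')
pin=np.array([.5043,-.0074,.202])
for u,v in((324,241),(324,225),(324,258),(312,241),(336,241),(324,263)):
    t=px2w(i,d,u,v);print(u,v,t.round(4),'rel pin: u %.4f lat %.4f'%((t-pin)@T[:3,0],(t-pin)@T[:3,1]))
E
```

```text
324 241 [0.5243 0.0101 0.2891] rel pin: u 0.0270 lat 0.0017
324 225 [0.5285 0.0142 0.2873] rel pin: u 0.0327 lat 0.0017
324 258 [0.5195 0.0054 0.2898] rel pin: u 0.0202 lat 0.0017
312 241 [0.5209 0.0132 0.2882] rel pin: u 0.0266 lat -0.0029
336 241 [0.5276 0.007  0.2895] rel pin: u 0.0271 lat 0.0063
324 263 [0.5183 0.0043 0.2907] rel pin: u 0.0186 lat 0.0017
```

The wrist view shows the handle tip at about (324,241), tilted at about 1.27 rad, with the pads holding only its edge. I'll regrip centred and higher, with a firmer grip.

Scaled: 20 mm / 1000 = 0.02, -9 mm / 1000 = -0.009.

Request:
arm_command --plan '[[[0, 0, 0, 0, 0, 0, 0], [0, 0, 0, 0, 0, 0, 0], [0, 0, 0, 0, 0, 0, 0], [0.02, 0, -0.009, 0, 0, 0, 0], [0.02, 0, -0.009, 0, 0, 0, 0], [0.02, 0, -0.009, 0, 0, 0, 1], [0.02, 0, -0.009, 0, 0, 0, 1], [0.02, 0, -0.009, 0, 0, 0, 1], [0.02, 0, -0.009, 0, 0, 0, 1], [0.02, 0, -0.009, 0, 0, 0, 1], [0.02, 0, -0.009, 0, 0, 0, 1]]]' --squeeze 40

```text
time_s: 7.2
ee_pos: [0.5168, 0.0037, 0.2411]
eef_rot: [3.14, 0.0, 0.772]
force: [2.2, -5.7, -2.5]
grip_width: 0.0213
grip_force: 40.0
```

Request:
arm_command --plan '[[[0, 0, 0, 0, 0, 0, 1], [0, 0, 0, 0, 0, 0, 1]]]'

```text
time_s: 7.4
ee_pos: [0.5168, 0.0038, 0.2411]
eef_rot: [3.14, 0.0, 0.772]
force: [2.0, -4.0, -0.6]
grip_width: 0.0217
grip_force: 40.0
```

```bash
python3 - <<'E'
from h import *
T,o=tool();print(T[:3,3].round(4),o['force'],o['grip_width']);i=cams.camera_info('wrist');p,d=cams.camera('wrist');cv2.imwrite('pics/w4.png',p)
pin=np.array([.5043,-.0074,.202]);print(((T[:3,3]-pin)@T[:3,0]))
for v in range(195,270,8):
    t=px2w(i,d,324,v);print(v,t.round(4),p[v,324],'rel pin: u %.4f lat %.4f'%((t-pin)@T[:3,0],(t-pin)@T[:3,1]))
E
```

```text
[0.5168 0.0038 0.2411] [ 2.01516444 -4.04722842 -0.60135524] 0.02173844531643382
0.016727702606501225
195 [0.53   0.015  0.1871] [136 120 120] rel pin: u 0.0340 lat 0.0018
203 [0.526  0.0111 0.1879] [140 124 122] rel pin: u 0.0285 lat 0.0019
211 [0.5218 0.007  0.1874] [138 123 121] rel pin: u 0.0225 lat 0.0019
219 [0.5175 0.0028 0.1874] [138 123 120] rel pin: u 0.0166 lat 0.0019
227 [ 0.5135 -0.0011  0.1881] [139 125 121] rel pin: u 0.0110 lat 0.0019
235 [ 0.509  -0.0054  0.1877] [148 132 130] rel pin: u 0.0048 lat 0.0019
243 [0.523  0.0086 0.2493] [22 20 23] rel pin: u 0.0245 lat 0.0017
251 [0.5298 0.0154 0.2809] [24 21 21] rel pin: u 0.0341 lat 0.0015
259 [0.5287 0.0143 0.2857] [27 23 25] rel pin: u 0.0326 lat 0.0015
267 [0.5268 0.0126 0.288 ] [34 31 31] rel pin: u 0.0300 lat 0.0015
```

Scaled: -17 mm / 1000 = -0.017, -13.4 mm / 1000 = -0.0134.

Request:
arm_command --plan '[[[-0.0024, 0, -0.0007, 0, 0, 0, 1], [-0.0048, 0, -0.0013, 0, 0, 0, 1], [-0.007, 0, -0.0017, 0, 0, 0, 1], [-0.0091, 0, -0.0021, 0, 0, 0, 1], [-0.0112, 0, -0.0024, 0, 0, 0, 1], [-0.0134, 0, -0.0026, 0, 0, 0, 1], [-0.0152, 0, -0.0027, 0, 0, 0, 1], [-0.017, 0, -0.0028, 0, 0, 0, 1], [-0.017, 0, -0.0028, 0, 0, 0, 1]]]'

```text
time_s: 8.35
ee_pos: [0.5056, -0.0072, 0.244]
eef_rot: [3.139, -0.003, 0.772]
force: [9.9, 1.5, -4.9]
grip_width: 0.0212
grip_force: 39.9
```

```bash
python3 - <<'E'
from h import *
T,o=tool();print(T[:3,3].round(4),T[:3,:3].T@o['force'],o['grip_width']);i=cams.camera_info('wrist');p,d=cams.camera('wrist');cv2.imwrite('pics/w5.png',p)
pin=np.array([.5043,-.0074,.202]);print(((T[:3,3]-pin)@T[:3,0]))
for v in range(243,350,8):
    t=px2w(i,d,324,v);print(v,t.round(4),p[v,324],'rel pin: u %.4f lat %.4f'%((t-pin)@T[:3,0],(t-pin)@T[:3,1]))
E
```

```text
[ 0.5056 -0.0072  0.244 ] [8.16676374 5.83870641 4.92499065] 0.02117649094726171
0.0012045043735643092
243 [0.5209 0.0069 0.2835] [22 24 20] rel pin: u 0.0221 lat 0.0015
251 [0.5203 0.0063 0.2901] [35 34 32] rel pin: u 0.0213 lat 0.0015
259 [0.518  0.004  0.2907] [37 35 35] rel pin: u 0.0180 lat 0.0015
267 [0.5155 0.0016 0.2911] [37 34 35] rel pin: u 0.0146 lat 0.0015
275 [ 5.136e-01 -2.000e-04  2.932e-01] [37 37 36] rel pin: u 0.0120 lat 0.0015
283 [ 0.5107 -0.003   0.2925] [36 32 32] rel pin: u 0.0079 lat 0.0015
291 [ 0.5081 -0.0056  0.2926] [31 31 29] rel pin: u 0.0042 lat 0.0015
299 [ 0.3782 -0.1345 -0.0006] [186 181 180] rel pin: u -0.1796 lat 0.0027
307 [ 0.3698 -0.1427  0.0006] [185 178 180] rel pin: u -0.1914 lat 0.0027
315 [ 3.604e-01 -1.519e-01 -2.000e-04] [187 181 183] rel pin: u -0.2046 lat 0.0027
323 [ 0.351  -0.1611 -0.0006] [186 180 179] rel pin: u -0.2177 lat 0.0028
331 [ 0.3426 -0.1692  0.0015] [185 179 179] rel pin: u -0.2294 lat 0.0028
339 [0.525  0.0114 0.3552] [34 32 32] rel pin: u 0.0285 lat 0.0013
347 [0.5249 0.0113 0.3577] [50 49 49] rel pin: u 0.0282 lat 0.0013
```

Scaled: 45 mm / 1000 = 0.045, 40 mm / 1000 = 0.04.

Request:
arm_command --plan '[[[0, 0, 0, 0, 0, 0, 0], [0, 0, 0, 0, 0, 0, 0], [0, 0, 0, 0, 0, 0, 0], [0.02, 0, -0.005, 0, 0, 0, 0], [0.045, 0, -0.01, 0, 0, 0, 1], [0.045, 0, -0.01, 0, 0, 0, 1], [0.045, 0, -0.01, 0, 0, 0, 1], [0.045, 0, -0.01, 0, 0, 0, 1], [0.045, 0, -0.01, 0, 0, 0, 1], [0.04, 0, -0.01, 0, 0, 0, 1], [0.035, 0, -0.01, 0, 0, 0, 1], [0.03, 0, -0.01, 0, 0, 0, 1]]]' --squeeze 10

```text
time_s: 9.6
ee_pos: [0.5258, 0.0129, 0.2542]
eef_rot: [3.14, -0.001, 0.772]
force: [1.7, 1.4, 1.5]
grip_width: 0.0004
grip_force: 1.2
```

Request:
arm_command --plan '[[[-0.003, 0, 0, 0, 0, 0, 1], [-0.006, 0, 0, 0, 0, 0, 1], [-0.008, 0, 0, 0, 0, 0, 1], [-0.009, 0, 0, 0, 0, 0, 1], [-0.01, 0, 0, 0, 0, 0, 1], [-0.01, 0, 0, 0, 0, 0, 1]]]'

```text
time_s: 10.2
ee_pos: [0.519, 0.0062, 0.254]
eef_rot: [3.141, -0.0, 0.772]
force: [1.8, 1.3, 1.3]
grip_width: 0.0007
grip_force: 0.8
```

```bash
cat >> h.py <<'E'
def tip():
    "handle-tip top surface seen by the wrist camera: extent along u and slope"
    T,o=tool();i=cams.camera_info('wrist');p,d=cams.camera('wrist')
    cu,cv_=w2px(i,[[*(T[:3,3][:2]),.292]])[0]
    P=np.array([px2w(i,d,u,v) for v in range(180,340,2) for u in range(270,375,2) if d[v,u]>0 and p[v,u].max()<60])
    P=P[(P[:,2]>.282)&(P[:,2]<.302)&(np.hypot(*(P[:,:2]-T[:2,3]).T)<.05)]
    A=np.c_[P[:,:2]-P[:,:2].mean(0),np.ones(len(P))];c=np.linalg.lstsq(A,P[:,2],rcond=None)[0]
    (x,y),(w,h),a=cv2.minAreaRect((P[:,:2]*1e3).astype(np.float32))
    return len(P),(x/1e3,y/1e3),(w,h),P.mean(0).round(4),c.round(3)
E
python3 - <<'E'
from h import *
T,o=tool();print(o['time_s'],T[:3,3].round(4),T[:3,:3].T@o['force'],o['grip_width'],o['qpos'].round(3))
print(((T[:3,3]-[.5043,-.0074,.202])@T[:3,0]));print(tip())
E
```

```text
10.2 [0.519  0.0062 0.254 ] [ 2.15318534  0.34121188 -1.30173636] 0.0007111977950082424 [-5.800e-02  1.960e-01  1.537e+00 -1.000e-03  1.408e+00  7.410e-01]
0.020012983200009972
(77, (0.5179906616210938, -0.0020297508239746093), (34.834983825683594, 17.067630767822266), array([0.5198, 0.0066, 0.2919]), array([-0.028,  0.122,  0.292]))
```

Scaled: -3 mm / 1000 = -0.003, -2 mm / 1000 = -0.002.

Request:
arm_command --plan '[[[-0.001, 0, 0, 0, 0, 0, 1], [-0.002, 0, 0, 0, 0, 0, 1], [-0.003, 0, 0, 0, 0, 0, 1], [-0.003, 0, 0, 0, 0, 0, 1]]]'

```text
time_s: 10.65
ee_pos: [0.5174, 0.0048, 0.2542]
eef_rot: [3.14, -0.002, 0.772]
force: [7.3, 6.2, 0.0]
grip_width: 0.0003
grip_force: 4.5
```

Scaled: -2 mm / 1000 = -0.002, -1 mm / 1000 = -0.001.

Request:
arm_command --plan '[[[-0.001, 0, 0, 0, 0, 0, 1], [-0.002, 0, 0, 0, 0, 0, 1], [-0.002, 0, 0, 0, 0, 0, 1]]]'

```text
time_s: 10.95
ee_pos: [0.5166, 0.004, 0.2544]
eef_rot: [3.14, -0.005, 0.773]
force: [11.9, 10.5, -0.1]
grip_width: 0.0001
grip_force: 8.1
```

Scaled: 25 mm / 1000 = 0.025, 24 mm / 1000 = 0.024.

Request:
arm_command --plan '[[[0.01, 0, 0, 0, 0, 0, 0], [0.025, 0, 0, 0, 0, 0, 0], [0.025, 0, 0, 0, 0, 0, 0], [0.025, 0, 0, 0, 0, 0, 0], [0.025, 0.001, 0, 0, 0, 0, 0], [0, 0.001, 0.012, 0, 0, 0, 0], [-0.017, 0.001, 0.024, 0, 0, 0, 0], [-0.017, 0.001, 0.024, 0, 0, 0, 0], [-0.017, 0.001, 0.024, 0, 0, 0, 0]]]'

```text
time_s: 11.85
ee_pos: [0.5041, -0.01, 0.2306]
eef_rot: [3.14, -0.001, 0.771]
force: [-0.8, -0.3, 1.1]
grip_width: 0.0471
grip_force: 0.0
```

```bash
python3 - <<'E'
from h import *
T,o=tool();print(o['time_s'],T[:3,3].round(4),T[:3,:3].T@o['force'],o['grip_width'],o['qpos'].round(3))
i=cams.camera_info('wrist');p,d=cams.camera('wrist');cv2.imwrite('pics/w6.png',p)
pin=np.array([.5043,-.0074,.202]);hub=np.array([.558,.045,.19]);print(((T[:3,3]-pin)@T[:3,0]))
for v in range(255,370,6):
    t=px2w(i,d,320,v)
    if t[2]>.27:print(v,t.round(4),'rel pin: u %.4f lat %.4f'%((t-pin)@T[:3,0],(t-pin)@T[:3,1]))
E
```

```text
11.85 [ 0.5041 -0.01    0.2306] [-0.80467964 -0.31114321 -1.10349784] 0.04712922005664874 [-0.092  0.177  1.614 -0.     1.349  0.708]
-0.00192667709061317
267 [ 0.5115 -0.0014  0.2735] rel pin: u 0.0094 lat 0.0008
273 [ 0.5111 -0.0018  0.278 ] rel pin: u 0.0089 lat 0.0008
279 [ 0.5115 -0.0014  0.2841] rel pin: u 0.0094 lat 0.0009
285 [ 0.5112 -0.0018  0.288 ] rel pin: u 0.0089 lat 0.0009
291 [ 0.5108 -0.0022  0.2915] rel pin: u 0.0083 lat 0.0009
297 [ 0.5092 -0.0038  0.292 ] rel pin: u 0.0061 lat 0.0009
303 [ 0.5077 -0.0051  0.293 ] rel pin: u 0.0041 lat 0.0009
309 [ 0.506  -0.0068  0.2933] rel pin: u 0.0017 lat 0.0009
315 [ 0.5047 -0.0081  0.2946] rel pin: u -0.0001 lat 0.0009
321 [ 0.5026 -0.0101  0.2942] rel pin: u -0.0030 lat 0.0009
327 [ 0.5003 -0.0123  0.2935] rel pin: u -0.0062 lat 0.0009
333 [ 0.4982 -0.0144  0.2931] rel pin: u -0.0092 lat 0.0009
339 [0.5237 0.0098 0.3425] rel pin: u 0.0260 lat 0.0013
345 [0.523  0.0092 0.3435] rel pin: u 0.0251 lat 0.0013
351 [0.5228 0.0089 0.345 ] rel pin: u 0.0247 lat 0.0014
357 [0.5223 0.0085 0.3461] rel pin: u 0.0241 lat 0.0014
363 [0.5212 0.0074 0.3462] rel pin: u 0.0225 lat 0.0014
369 [0.5201 0.0064 0.3463] rel pin: u 0.0210 lat 0.0014
```

View pics/w6.png

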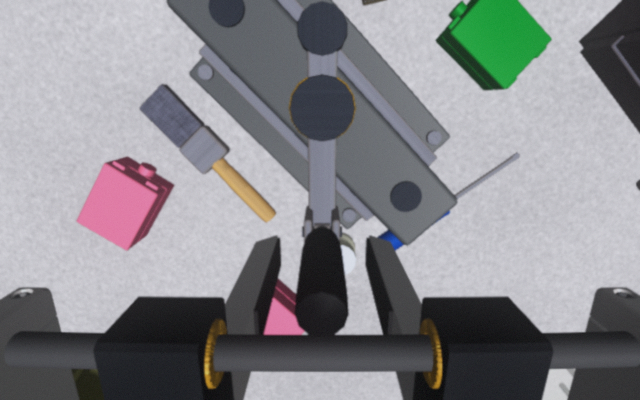

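The handle now stands vertical, with the tip at about (322,312). The hub disc shows at (322,108) and the counterweight at (322,28).

```bash
python3 - <<'E'
from h import *
T,o=tool();i=cams.camera_info('wrist');p=cv2.imread('pics/w6.png')
g=cv2.cvtColor(p,cv2.COLOR_BGR2GRAY)
c=cv2.HoughCircles(cv2.medianBlur(g,3)[60:160,260:390],cv2.HOUGH_GRADIENT,1,50,param1=60,param2=12,minRadius=26,maxRadius=38);print(c)
h=px2w(i,None,322.5,108,.19);print('hub',h, px2w(i,None,292,108,.19)-px2w(i,None,353,108,.19));print('cw',px2w(i,None,322.5,28,.189))
# handle axis, from side faces u=.0092 edge and tip -.0095 
t=np.array([.5043,-.0074,.202])+T[:3,0]*(-.0006)+T[:3,1]*.0013;print('handle',t,np.linalg.norm((t-h)[:2]),np.degrees(np.arctan2(*(t-h)[1::-1])),np.degrees(np.arctan2(-T[1,0],-T[0,0])))
E
```

```text
[[[61.5 48.5 31.9]]]
hub [0.55865817 0.04291056 0.19      ] [-0.02586929  0.02658911  0.        ]
cw [0.59097575 0.07434084 0.189     ]
handle [ 0.50477621 -0.00875027  0.2020017 ] 0.07464654276414519 -136.20560074878483 -135.79811484264886
```

Scaled: -0.4 mm / 1000 = -0.0004, 0.3 mm / 1000 = 0.0003, -1.52 rad / 3.1416 = -0.4838.

Request:
arm_command --plan '[[[0.0003, -0.0004, 0, 0, 0, -0.0446, 0], [0.0003, -0.0004, 0, 0, 0, -0.0891, 0], [0.0003, -0.0004, 0, 0, 0, -0.1337, 0], [0.0003, -0.0004, 0, 0, 0, -0.1783, 0], [0.0003, -0.0004, 0, 0, 0, -0.2228, 0], [0.0003, -0.0004, 0, 0, 0, -0.2674, 0], [0.0003, -0.0004, 0, 0, 0, -0.3119, 0], [0.0003, -0.0004, 0, 0, 0, -0.3565, 0], [0.0003, -0.0004, 0, 0, 0, -0.4011, 0], [0.0003, -0.0004, 0, 0, 0, -0.4456, 0], [0.0003, -0.0004, 0, 0, 0, -0.4838, 0], [0.0003, -0.0004, 0, 0, 0, -0.4838, 0]]]'

```text
time_s: 13.1
ee_pos: [0.5044, -0.0089, 0.2305]
eef_rot: [3.141, 0.001, 2.294]
force: [0.1, 0.7, -0.4]
grip_width: 0.0469
grip_force: 0.0
```

Scaled: -1.52 rad / 3.1416 = -0.4838.

Request:
arm_command --plan '[[[0, 0, 0, 0, 0, -0.0446, 0], [0, 0, 0, 0, 0, -0.0891, 0], [0, 0, 0, 0, 0, -0.1337, 0], [0, 0, 0, 0, 0, -0.1783, 0], [0, 0, 0, 0, 0, -0.2228, 0], [0, 0, 0, 0, 0, -0.2674, 0], [0, 0, 0, 0, 0, -0.3119, 0], [0, 0, 0, 0, 0, -0.3565, 0], [0, 0, 0, 0, 0, -0.4011, 0], [0, 0, 0, 0, 0, -0.4456, 0], [0, 0, 0, 0, 0, -0.4838, 0], [0, 0, 0, 0, 0, -0.4838, 0]]]'

```text
time_s: 14.3
ee_pos: [0.5042, -0.009, 0.2303]
eef_rot: [-3.14, 0.001, -2.473]
force: [0.5, 0.7, 0.0]
grip_width: 0.0471
grip_force: 0.0
```

Request:
arm_command --plan '[[[0, 0, 0, 0, 0, 0, 1], [0, 0, 0, 0, 0, 0, 1], [0, 0, 0, 0, 0, 0, 1], [0, 0, 0, 0, 0, 0, 1], [0, 0, 0, 0, 0, 0, 1], [0, 0, 0, 0, 0, 0, 1]]]' --squeeze 35

```text
time_s: 14.9
ee_pos: [0.5038, -0.0092, 0.23]
eef_rot: [-3.141, 0.0, -2.472]
force: [-0.8, 0.7, 0.6]
grip_width: 0.0217
grip_force: 35.0
```

```bash
cat >> h.py <<'E'
HUB=np.array([.5585,.0430])
def crank(n,step,r=75.5,phi_err=0):
    "rows for cranking clockwise n rows of step rad, with the circle about HUB from the measured TCP"
    T,o=tool();h=T[:3,:3].T@np.array([*(HUB-T[:2,3]),0])*1e3
    v=T[:2,3]-HUB;rr=np.linalg.norm(v);ph=np.arctan2(v[1],v[0]);f=o['force'][:2]
    rad=v/rr;tan=np.array([rad[1],-rad[0]])  # clockwise tangent
    print('t %.2f q6 %.2f r %.4f phi %.1f F_rad %.2f F_pull %.2f z %.4f grip %.1f w %.4f'%(o['time_s'],o['qpos'][5],rr,np.degrees(ph),f@rad,-f@tan,o['ee_pos'][2],o['grip_force'],o['grip_width']))
    for k in range(1,n+1):
        a=ph-k*step;p=HUB+r*1e-3*np.array([np.cos(a),np.sin(a)])
        s=T[:3,:3].T@np.array([*(p-T[:2,3]),0])*1e3
        print([round(s[0],1),round(s[1],1),0,0,0,round(k*step,3),1],end=', ')
    print()
E
python3 - <<'E'
from h import *
crank(12,.08,76)
E
```

```text
t 14.90 q6 -2.33 r 0.0756 phi -136.3 F_rad 0.12 F_pull -1.08 z 0.2300 grip 35.0 w 0.0217
[np.float64(0.7), np.float64(6.0), 0, 0, 0, 0.08, 1], [np.float64(0.5), np.float64(12.1), 0, 0, 0, 0.16, 1], [np.float64(-0.1), np.float64(18.2), 0, 0, 0, 0.24, 1], [np.float64(-1.2), np.float64(24.1), 0, 0, 0, 0.32, 1], [np.float64(-2.9), np.float64(30.0), 0, 0, 0, 0.4, 1], [np.float64(-4.9), np.float64(35.7), 0, 0, 0, 0.48, 1], [np.float64(-7.4), np.float64(41.2), 0, 0, 0, 0.56, 1], [np.float64(-10.4), np.float64(46.5), 0, 0, 0, 0.64, 1], [np.float64(-13.8), np.float64(51.6), 0, 0, 0, 0.72, 1], [np.float64(-17.5), np.float64(56.4), 0, 0, 0, 0.8, 1], [np.float64(-21.7), np.float64(60.8), 0, 0, 0, 0.88, 1], [np.float64(-26.1), np.float64(65.0), 0, 0, 0, 0.96, 1],
```

Scaled: 65 mm / 1000 = 0.065, 60.8 mm / 1000 = 0.0608, 0.96 rad / 3.1416 = 0.3056.

Request:
arm_command --plan '[[[0.0007, 0.006, 0, 0, 0, 0.0255, 1], [0.0005, 0.0121, 0, 0, 0, 0.0509, 1], [-0.0001, 0.0182, 0, 0, 0, 0.0764, 1], [-0.0012, 0.0241, 0, 0, 0, 0.1019, 1], [-0.0029, 0.03, 0, 0, 0, 0.1273, 1], [-0.0049, 0.0357, 0, 0, 0, 0.1528, 1], [-0.0074, 0.0412, 0, 0, 0, 0.1783, 1], [-0.0104, 0.0465, 0, 0, 0, 0.2037, 1], [-0.0138, 0.0516, 0, 0, 0, 0.2292, 1], [-0.0175, 0.0564, 0, 0, 0, 0.2546, 1], [-0.0217, 0.0608, 0, 0, 0, 0.2801, 1], [-0.0261, 0.065, 0, 0, 0, 0.3056, 1]]]'

```text
time_s: 16.1
ee_pos: [0.4839, 0.057, 0.23]
eef_rot: [-3.139, 0.001, 2.848]
force: [-0.3, -7.8, 1.7]
grip_width: 0.0214
grip_force: 35.0
```

```bash
python3 - <<'E'
from h import *
crank(12,.08,76)
E
```

```text
t 16.10 q6 -1.23 r 0.0759 phi 169.4 F_rad -1.14 F_pull 7.70 z 0.2300 grip 35.0 w 0.0214
[np.float64(0.5), np.float64(6.1), 0, 0, 0, 0.08, 1], [np.float64(0.4), np.float64(12.1), 0, 0, 0, 0.16, 1], [np.float64(-0.2), np.float64(18.2), 0, 0, 0, 0.24, 1], [np.float64(-1.2), np.float64(24.2), 0, 0, 0, 0.32, 1], [np.float64(-2.7), np.float64(30.1), 0, 0, 0, 0.4, 1], [np.float64(-4.7), np.float64(35.8), 0, 0, 0, 0.48, 1], [np.float64(-7.1), np.float64(41.4), 0, 0, 0, 0.56, 1], [np.float64(-10.0), np.float64(46.7), 0, 0, 0, 0.64, 1], [np.float64(-13.3), np.float64(51.9), 0, 0, 0, 0.72, 1], [np.float64(-17.0), np.float64(56.7), 0, 0, 0, 0.8, 1], [np.float64(-21.0), np.float64(61.2), 0, 0, 0, 0.88, 1], [np.float64(-25.4), np.float64(65.4), 0, 0, 0, 0.96, 1],
```

Works nicely: the pull is 7.7 N, as expected.

Scaled: 65.4 mm / 1000 = 0.0654, 61.2 mm / 1000 = 0.0612, 0.96 rad / 3.1416 = 0.3056.

Request:
arm_command --plan '[[[0.0005, 0.0061, 0, 0, 0, 0.0255, 1], [0.0004, 0.0121, 0, 0, 0, 0.0509, 1], [-0.0002, 0.0182, 0, 0, 0, 0.0764, 1], [-0.0012, 0.0242, 0, 0, 0, 0.1019, 1], [-0.0027, 0.0301, 0, 0, 0, 0.1273, 1], [-0.0047, 0.0358, 0, 0, 0, 0.1528, 1], [-0.0071, 0.0414, 0, 0, 0, 0.1783, 1], [-0.01, 0.0467, 0, 0, 0, 0.2037, 1], [-0.0133, 0.0519, 0, 0, 0, 0.2292, 1], [-0.017, 0.0567, 0, 0, 0, 0.2546, 1], [-0.021, 0.0612, 0, 0, 0, 0.2801, 1], [-0.0254, 0.0654, 0, 0, 0, 0.3056, 1]]]'

```text
time_s: 17.3
ee_pos: [0.5268, 0.1121, 0.23]
eef_rot: [-3.14, 0.003, 1.888]
force: [-3.1, -9.6, 2.7]
grip_width: 0.0213
grip_force: 35.0
```

```bash
python3 - <<'E'
from h import *
crank(12,.08,76)
E
```

```text
t 17.30 q6 -0.17 r 0.0760 phi 114.6 F_rad -7.44 F_pull 6.86 z 0.2300 grip 35.0 w 0.0213
[np.float64(0.4), np.float64(6.1), 0, 0, 0, 0.08, 1], [np.float64(0.4), np.float64(12.1), 0, 0, 0, 0.16, 1], [np.float64(-0.2), np.float64(18.2), 0, 0, 0, 0.24, 1], [np.float64(-1.2), np.float64(24.2), 0, 0, 0, 0.32, 1], [np.float64(-2.7), np.float64(30.1), 0, 0, 0, 0.4, 1], [np.float64(-4.6), np.float64(35.8), 0, 0, 0, 0.48, 1], [np.float64(-7.0), np.float64(41.4), 0, 0, 0, 0.56, 1], [np.float64(-9.9), np.float64(46.8), 0, 0, 0, 0.64, 1], [np.float64(-13.1), np.float64(51.9), 0, 0, 0, 0.72, 1], [np.float64(-16.8), np.float64(56.8), 0, 0, 0, 0.8, 1], [np.float64(-20.9), np.float64(61.3), 0, 0, 0, 0.88, 1], [np.float64(-25.2), np.float64(65.5), 0, 0, 0, 0.96, 1],
```

Scaled: 64.6 mm / 1000 = 0.0646, 60.5 mm / 1000 = 0.0605, 0.96 rad / 3.1416 = 0.3056.

Request:
arm_command --plan '[[[-0.0003, 0.0061, 0, 0, 0, 0.0255, 1], [-0.0006, 0.0121, 0, 0, 0, 0.0509, 1], [-0.0012, 0.018, 0, 0, 0, 0.0764, 1], [-0.0022, 0.024, 0, 0, 0, 0.1019, 1], [-0.0037, 0.0298, 0, 0, 0, 0.1273, 1], [-0.0056, 0.0354, 0, 0, 0, 0.1528, 1], [-0.008, 0.0409, 0, 0, 0, 0.1783, 1], [-0.0109, 0.0462, 0, 0, 0, 0.2037, 1], [-0.0141, 0.0512, 0, 0, 0, 0.2292, 1], [-0.0178, 0.056, 0, 0, 0, 0.2546, 1], [-0.0219, 0.0605, 0, 0, 0, 0.2801, 1], [-0.026, 0.0646, 0, 0, 0, 0.3056, 1]]]'

```text
time_s: 18.5
ee_pos: [0.5958, 0.1088, 0.23]
eef_rot: [-3.141, 0.002, 0.928]
force: [-9.7, -1.0, 3.4]
grip_width: 0.0218
grip_force: 35.0
```

```bash
python3 - <<'E'
from h import *
crank(12,.08,75.2)
E
```

```text
t 18.50 q6 0.76 r 0.0756 phi 60.5 F_rad -5.67 F_pull 7.93 z 0.2300 grip 35.0 w 0.0218
[np.float64(0.1), np.float64(6.0), 0, 0, 0, 0.08, 1], [np.float64(0.2), np.float64(12.1), 0, 0, 0, 0.16, 1], [np.float64(-0.3), np.float64(18.1), 0, 0, 0, 0.24, 1], [np.float64(-1.2), np.float64(24.0), 0, 0, 0, 0.32, 1], [np.float64(-2.6), np.float64(29.9), 0, 0, 0, 0.4, 1], [np.float64(-4.4), np.float64(35.6), 0, 0, 0, 0.48, 1], [np.float64(-6.7), np.float64(41.1), 0, 0, 0, 0.56, 1], [np.float64(-9.5), np.float64(46.5), 0, 0, 0, 0.64, 1], [np.float64(-12.6), np.float64(51.6), 0, 0, 0, 0.72, 1], [np.float64(-16.2), np.float64(56.5), 0, 0, 0, 0.8, 1], [np.float64(-20.1), np.float64(61.0), 0, 0, 0, 0.88, 1], [np.float64(-24.4), np.float64(65.2), 0, 0, 0, 0.96, 1],
```

Scaled: 65 mm / 1000 = 0.065, 46.5 mm / 1000 = 0.0465, 0.96 rad / 3.1416 = 0.3056.

Request:
arm_command --plan '[[[-0.0002, 0.006, 0, 0, 0, 0.0255, 1], [-0.0002, 0.0121, 0, 0, 0, 0.0509, 1], [-0.0007, 0.0181, 0, 0, 0, 0.0764, 1], [-0.0017, 0.024, 0, 0, 0, 0.1019, 1], [-0.0031, 0.0299, 0, 0, 0, 0.1273, 1], [-0.0049, 0.0356, 0, 0, 0, 0.1528, 1], [-0.0072, 0.0411, 0, 0, 0, 0.1783, 1], [-0.01, 0.0465, 0, 0, 0, 0.2037, 1], [-0.0131, 0.0515, 0, 0, 0, 0.2292, 1], [-0.0167, 0.0563, 0, 0, 0, 0.2546, 1], [-0.0206, 0.0608, 0, 0, 0, 0.2801, 1], [-0.0249, 0.065, 0, 0, 0, 0.3056, 1]]]'

```text
time_s: 19.7
ee_pos: [0.6333, 0.0512, 0.23]
eef_rot: [-3.14, 0.001, -0.031]
force: [-5.6, 7.0, 1.6]
grip_width: 0.0216
grip_force: 35.0
```

```bash
python3 - <<'E'
from h import *
crank(9,.07,75.2)
E
```

```text
t 19.70 q6 1.62 r 0.0752 phi 6.3 F_rad -4.81 F_pull 7.55 z 0.2300 grip 35.0 w 0.0216
[np.float64(0.5), np.float64(5.2), 0, 0, 0, 0.07, 1], [np.float64(0.7), np.float64(10.5), 0, 0, 0, 0.14, 1], [np.float64(0.5), np.float64(15.8), 0, 0, 0, 0.21, 1], [np.float64(-0.0), np.float64(21.0), 0, 0, 0, 0.28, 1], [np.float64(-0.9), np.float64(26.2), 0, 0, 0, 0.35, 1], [np.float64(-2.2), np.float64(31.3), 0, 0, 0, 0.42, 1], [np.float64(-3.8), np.float64(36.3), 0, 0, 0, 0.49, 1], [np.float64(-5.8), np.float64(41.2), 0, 0, 0, 0.56, 1], [np.float64(-8.1), np.float64(45.9), 0, 0, 0, 0.63, 1],
```

Scaled: 45.9 mm / 1000 = 0.0459, 41.2 mm / 1000 = 0.0412, 0.63 rad / 3.1416 = 0.2005.

Request:
arm_command --plan '[[[0.0001, 0.0052, 0, 0, 0, 0.0223, 1], [0.0002, 0.0105, 0, 0, 0, 0.0446, 1], [0, 0.0158, 0, 0, 0, 0.0668, 1], [-0.0005, 0.021, 0, 0, 0, 0.0891, 1], [-0.0014, 0.0262, 0, 0, 0, 0.1114, 1], [-0.0027, 0.0313, 0, 0, 0, 0.1337, 1], [-0.0043, 0.0363, 0, 0, 0, 0.156, 1], [-0.0063, 0.0412, 0, 0, 0, 0.1783, 1], [-0.0086, 0.0459, 0, 0, 0, 0.2005, 1]]]'

```text
time_s: 20.6
ee_pos: [0.6239, 0.006, 0.2301]
eef_rot: [-3.139, 0.0, -0.66]
force: [0.2, 9.9, 1.0]
grip_width: 0.0215
grip_force: 35.0
```

```bash
python3 - <<'E'
from h import *
crank(4,.05,75.2)
E
```

```text
t 20.60 q6 2.18 r 0.0751 phi -29.5 F_rad -4.71 F_pull 8.72 z 0.2301 grip 35.0 w 0.0215
[np.float64(0.5), np.float64(3.7), 0, 0, 0, 0.05, 1], [np.float64(0.8), np.float64(7.5), 0, 0, 0, 0.1, 1], [np.float64(0.9), np.float64(11.2), 0, 0, 0, 0.15, 1], [np.float64(0.7), np.float64(15.0), 0, 0, 0, 0.2, 1],
```

Scaled: -1.4 rad / 3.1416 = -0.4456.

Request:
arm_command --plan '[[[0, 0, 0, 0, 0, 0, 0], [0, 0, 0, 0, 0, 0, 0], [0, 0, 0, 0, 0, -0.0446, 0], [0, 0, 0, 0, 0, -0.0891, 0], [0, 0, 0, 0, 0, -0.1337, 0], [0, 0, 0, 0, 0, -0.1783, 0], [0, 0, 0, 0, 0, -0.2228, 0], [0, 0, 0, 0, 0, -0.2674, 0], [0, 0, 0, 0, 0, -0.3119, 0], [0, 0, 0, 0, 0, -0.3565, 0], [0, 0, 0, 0, 0, -0.4011, 0], [0, 0, 0, 0, 0, -0.4456, 0]]]'

```text
time_s: 21.8
ee_pos: [0.624, 0.0045, 0.23]
eef_rot: [3.14, 0.0, 0.749]
force: [-0.1, -0.1, 0.4]
grip_width: 0.0467
grip_force: 0.0
```

Scaled: -1.6 rad / 3.1416 = -0.5093.

Request:
arm_command --plan '[[[0, 0, 0, 0, 0, -0.0446, 0], [0, 0, 0, 0, 0, -0.0891, 0], [0, 0, 0, 0, 0, -0.1337, 0], [0, 0, 0, 0, 0, -0.1783, 0], [0, 0, 0, 0, 0, -0.2228, 0], [0, 0, 0, 0, 0, -0.2674, 0], [0, 0, 0, 0, 0, -0.3119, 0], [0, 0, 0, 0, 0, -0.3565, 0], [0, 0, 0, 0, 0, -0.4011, 0], [0, 0, 0, 0, 0, -0.4456, 0], [0, 0, 0, 0, 0, -0.4902, 0], [0, 0, 0, 0, 0, -0.5093, 0]]]'

```text
time_s: 23.0
ee_pos: [0.624, 0.0045, 0.2299]
eef_rot: [-3.141, 0.001, 2.348]
force: [0.2, 0.4, -0.2]
grip_width: 0.0469
grip_force: 0.0
```

```bash
python3 - <<'E'
from h import *
crank(1,.05,75.2)
T,o=tool();i=cams.camera_info('wrist');p,d=cams.camera('wrist');cv2.imwrite('pics/w7.png',p)
print('measured handle rel tool',(T[:3,:3].T@(np.array([.6239,.006,.23])-T[:3,3])).round(4), T[:3,:3].round(3).tolist())
for u,v in ((320,318),(310,318),(330,318),(320,300),(320,330),(340,318),(300,318)):
    t=px2w(i,d,u,v);print(u,v,t.round(4),(T[:3,:3].T@(t-T[:3,3])).round(4))
E
```

```text
t 23.00 q6 -0.83 r 0.0760 phi -30.5 F_rad -0.05 F_pull 0.44 z 0.2299 grip 0.0 w 0.0469
[np.float64(-0.1), np.float64(-3.9), 0, 0, 0, 0.05, 1], 
measured handle rel tool [ 0.0012  0.001  -0.0001] [[-0.702, 0.713, 0.001], [0.713, 0.702, -0.001], [-0.001, -0.0, -1.0]]
320 318 [0.622  0.0045 0.2949] [ 0.0013 -0.0014 -0.0649]
310 318 [0.6201 0.001  0.2932] [ 0.0002 -0.0052 -0.0633]
330 318 [0.6255 0.0064 0.2933] [ 0.0002  0.0024 -0.0633]
320 300 [0.6176 0.0089 0.2925] [ 0.0076 -0.0014 -0.0626]
320 330 [ 6.267e-01 -3.000e-04  2.931e-01] [-0.0053 -0.0014 -0.0631]
340 318 [0.6281 0.0092 0.2936] [ 0.0004  0.0062 -0.0636]
300 318 [ 0.6178 -0.0023  0.2922] [-0.0006 -0.0091 -0.0622]
```

View pics/w7.png

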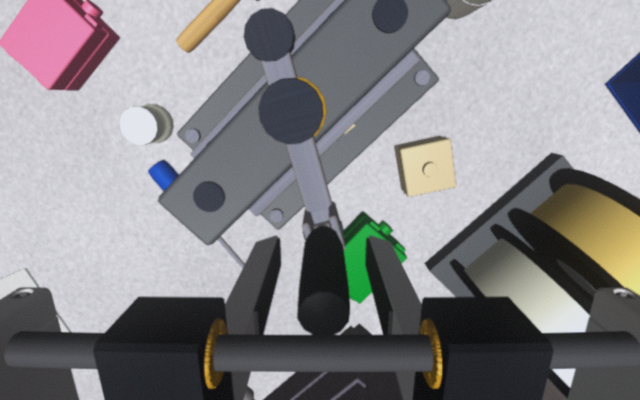

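The handle is still upright at (322,312) and centred between the fingers. I close on it and continue in small steps.

Scaled: 0.8 mm / 1000 = 0.0008.

Request:
arm_command --plan '[[[0.0008, 0.0008, 0, 0, 0, 0, 1], [0.0008, 0.0008, 0, 0, 0, 0, 1], [0.0008, 0.0008, 0, 0, 0, 0, 1], [0.0008, 0.0008, 0, 0, 0, 0, 1], [0.0008, 0.0008, 0, 0, 0, 0, 1], [0.0008, 0.0008, 0, 0, 0, 0, 1]]]'

```text
time_s: 23.65
ee_pos: [0.6237, 0.0055, 0.2301]
eef_rot: [-3.141, 0.001, 2.341]
force: [-3.7, -2.4, 2.1]
grip_width: 0.0216
grip_force: 35.0
```

```bash
python3 - <<'E'
from h import *
crank(6,.035,75.4)
E
```

```text
t 23.65 q6 -0.82 r 0.0752 phi -29.9 F_rad -2.01 F_pull -3.93 z 0.2301 grip 35.0 w 0.0216
[np.float64(-0.8), np.float64(-2.5), 0, 0, 0, 0.035, 1], [np.float64(-1.4), np.float64(-5.1), 0, 0, 0, 0.07, 1], [np.float64(-1.9), np.float64(-7.7), 0, 0, 0, 0.105, 1], [np.float64(-2.3), np.float64(-10.3), 0, 0, 0, 0.14, 1], [np.float64(-2.7), np.float64(-12.9), 0, 0, 0, 0.175, 1], [np.float64(-2.9), np.float64(-15.5), 0, 0, 0, 0.21, 1],
```

Scaled: -15.5 mm / 1000 = -0.0155, -12.9 mm / 1000 = -0.0129, 0.21 rad / 3.1416 = 0.0668.

Request:
arm_command --plan '[[[-0.0008, -0.0025, 0, 0, 0, 0.0111, 1], [-0.0014, -0.0051, 0, 0, 0, 0.0223, 1], [-0.0019, -0.0077, 0, 0, 0, 0.0334, 1], [-0.0023, -0.0103, 0, 0, 0, 0.0446, 1], [-0.0027, -0.0129, 0, 0, 0, 0.0557, 1], [-0.0029, -0.0155, 0, 0, 0, 0.0668, 1]]]'

```text
time_s: 24.25
ee_pos: [0.6156, -0.0059, 0.2301]
eef_rot: [3.138, 0.0, 2.131]
force: [5.1, 6.2, -1.8]
grip_width: 0.0216
grip_force: 35.0
```

```bash
python3 - <<'E'
from h import *
crank(5,.035,75.2)
E
```

```text
t 24.25 q6 -0.63 r 0.0752 phi -40.6 F_rad -0.17 F_pull 7.99 z 0.2301 grip 35.0 w 0.0216
[np.float64(-0.8), np.float64(-2.5), 0, 0, 0, 0.035, 1], [np.float64(-1.4), np.float64(-5.1), 0, 0, 0, 0.07, 1], [np.float64(-2.0), np.float64(-7.6), 0, 0, 0, 0.105, 1], [np.float64(-2.5), np.float64(-10.2), 0, 0, 0, 0.14, 1], [np.float64(-2.8), np.float64(-12.8), 0, 0, 0, 0.175, 1],
```

Scaled: -12.8 mm / 1000 = -0.0128, -10.2 mm / 1000 = -0.0102, 0.175 rad / 3.1416 = 0.0557.

Request:
arm_command --plan '[[[-0.0008, -0.0025, 0, 0, 0, 0.0111, 1], [-0.0014, -0.0051, 0, 0, 0, 0.0223, 1], [-0.002, -0.0076, 0, 0, 0, 0.0334, 1], [-0.0025, -0.0102, 0, 0, 0, 0.0446, 1], [-0.0028, -0.0128, 0, 0, 0, 0.0557, 1]]]'

```text
time_s: 24.75
ee_pos: [0.6063, -0.0151, 0.2302]
eef_rot: [3.138, -0.0, 1.956]
force: [5.3, 6.3, -2.5]
grip_width: 0.0217
grip_force: 35.0
```

```bash
python3 - <<'E'
from h import *
crank(6,.035,75.2)
E
```

```text
t 24.75 q6 -0.47 r 0.0753 phi -50.6 F_rad -1.55 F_pull 8.08 z 0.2302 grip 35.0 w 0.0217
[np.float64(-0.7), np.float64(-2.5), 0, 0, 0, 0.035, 1], [np.float64(-1.3), np.float64(-5.1), 0, 0, 0, 0.07, 1], [np.float64(-1.9), np.float64(-7.7), 0, 0, 0, 0.105, 1], [np.float64(-2.4), np.float64(-10.3), 0, 0, 0, 0.14, 1], [np.float64(-2.7), np.float64(-12.9), 0, 0, 0, 0.175, 1], [np.float64(-3.0), np.float64(-15.5), 0, 0, 0, 0.21, 1],
```

Scaled: -15.5 mm / 1000 = -0.0155, -12.9 mm / 1000 = -0.0129, 0.21 rad / 3.1416 = 0.0668.

Request:
arm_command --plan '[[[-0.0007, -0.0025, 0, 0, 0, 0.0111, 1], [-0.0013, -0.0051, 0, 0, 0, 0.0223, 1], [-0.0019, -0.0077, 0, 0, 0, 0.0334, 1], [-0.0024, -0.0103, 0, 0, 0, 0.0446, 1], [-0.0027, -0.0129, 0, 0, 0, 0.0557, 1], [-0.003, -0.0155, 0, 0, 0, 0.0668, 1]]]'

```text
time_s: 25.35
ee_pos: [0.5931, -0.0239, 0.2302]
eef_rot: [3.138, -0.001, 1.746]
force: [6.4, 5.5, -1.6]
grip_width: 0.0215
grip_force: 35.0
```

```bash
python3 - <<'E'
from h import *
crank(6,.035,75.2)
E
```

```text
t 25.35 q6 -0.28 r 0.0753 phi -62.6 F_rad -1.95 F_pull 8.24 z 0.2302 grip 35.0 w 0.0215
[np.float64(-0.6), np.float64(-2.6), 0, 0, 0, 0.035, 1], [np.float64(-1.3), np.float64(-5.1), 0, 0, 0, 0.07, 1], [np.float64(-1.8), np.float64(-7.7), 0, 0, 0, 0.105, 1], [np.float64(-2.3), np.float64(-10.3), 0, 0, 0, 0.14, 1], [np.float64(-2.7), np.float64(-12.9), 0, 0, 0, 0.175, 1], [np.float64(-3.0), np.float64(-15.5), 0, 0, 0, 0.21, 1],
```

Scaled: -15.5 mm / 1000 = -0.0155, -12.9 mm / 1000 = -0.0129, 0.21 rad / 3.1416 = 0.0668.

Request:
arm_command --plan '[[[-0.0006, -0.0026, 0, 0, 0, 0.0111, 1], [-0.0013, -0.0051, 0, 0, 0, 0.0223, 1], [-0.0018, -0.0077, 0, 0, 0, 0.0334, 1], [-0.0023, -0.0103, 0, 0, 0, 0.0446, 1], [-0.0027, -0.0129, 0, 0, 0, 0.0557, 1], [-0.003, -0.0155, 0, 0, 0, 0.0668, 1]]]'

```text
time_s: 25.95
ee_pos: [0.5787, -0.0297, 0.2302]
eef_rot: [3.137, -0.001, 1.536]
force: [9.8, 5.9, -3.7]
grip_width: 0.0215
grip_force: 35.0
```

```bash
python3 - <<'E'
from h import *
crank(6,.035,75.2)
E
```

```text
t 25.95 q6 -0.08 r 0.0754 phi -74.4 F_rad -3.09 F_pull 10.98 z 0.2302 grip 35.0 w 0.0215
[np.float64(-0.5), np.float64(-2.6), 0, 0, 0, 0.035, 1], [np.float64(-1.2), np.float64(-5.1), 0, 0, 0, 0.07, 1], [np.float64(-1.8), np.float64(-7.7), 0, 0, 0, 0.105, 1], [np.float64(-2.2), np.float64(-10.3), 0, 0, 0, 0.14, 1], [np.float64(-2.6), np.float64(-12.9), 0, 0, 0, 0.175, 1], [np.float64(-2.9), np.float64(-15.5), 0, 0, 0, 0.21, 1],
```

Scaled: -3 mm / 1000 = -0.003, -2 mm / 1000 = -0.002, 0.04 rad / 3.1416 = 0.0127.

Request:
arm_command --plan '[[[-0.0002, -0.001, 0, 0, 0, 0.0041, 1], [-0.0004, -0.002, 0, 0, 0, 0.0086, 1], [-0.0006, -0.003, 0, 0, 0, 0.0127, 1]]]'

```text
time_s: 26.25
ee_pos: [0.5759, -0.0304, 0.2302]
eef_rot: [3.137, -0.001, 1.497]
force: [10.9, 4.0, -4.1]
grip_width: 0.022
grip_force: 35.0
```

```bash
python3 - <<'E'
from h import *
crank(1,.01,75.2)
E
```

```text
t 26.25 q6 -0.04 r 0.0754 phi -76.7 F_rad -1.40 F_pull 11.58 z 0.2302 grip 35.0 w 0.0220
[np.float64(-0.0), np.float64(-0.8), 0, 0, 0, 0.01, 1],
```

Scaled: 2.4 mm / 1000 = 0.0024, 1.2 mm / 1000 = 0.0012.

Request:
arm_command --plan '[[[0.0002, 0.0012, 0, 0, 0, 0, 1], [0.0004, 0.0024, 0, 0, 0, 0, 1], [0.0004, 0.0024, 0, 0, 0, 0, 1]]]'

```text
time_s: 26.55
ee_pos: [0.5767, -0.0302, 0.2301]
eef_rot: [-3.141, -0.0, 1.497]
force: [-3.5, 4.3, 1.7]
grip_width: 0.0215
grip_force: 35.0
```

```bash
python3 - <<'E'
from h import *
crank(1,.01,75.2)
E
```

```text
t 26.55 q6 -0.04 r 0.0755 phi -76.1 F_rad -5.02 F_pull -2.39 z 0.2301 grip 35.0 w 0.0215
[np.float64(0.0), np.float64(-0.8), 0, 0, 0, 0.01, 1],
```

Scaled: -100 mm / 1000 = -0.1, -70 mm / 1000 = -0.07.

Request:
arm_command --plan '[[[0.0002, -0.0004, 0, 0, 0, 0, 1], [0.0002, -0.0004, 0, 0, 0, 0, 0], [0.0002, -0.0004, 0, 0, 0, 0, 0], [0.0002, -0.0004, 0, 0, 0, 0, 0], [0.0002, -0.0004, 0, 0, 0, 0, 0], [0.0002, -0.0004, -0.03, 0, 0, 0, 0], [0.0002, -0.0004, -0.07, 0, 0, 0, 0], [0.0002, -0.0004, -0.1, 0, 0, 0, 0], [0.0002, -0.0004, -0.1, 0, 0, 0, 0], [0.0002, -0.0004, -0.1, 0, 0, 0, 0]]]'

```text
time_s: 27.55
ee_pos: [0.5765, -0.0307, 0.3299]
eef_rot: [3.14, 0.001, 1.497]
force: [-0.5, 0.3, -0.4]
grip_width: 0.0469
grip_force: 0.0
```

```bash
python3 - <<'E'
from h import *
T,o=tool();print(o['time_s'],o['ee_pos'],o['force'])
i=cams.camera_info('wrist');p,d=cams.camera('wrist');q,e=cams.camera('side')
cv2.imwrite('pics/f1.png',np.hstack([cv2.resize(p[60:400,150:490],(400,400)),cv2.resize(q[120:240,280:400],(400,400),interpolation=cv2.INTER_CUBIC)]))
E
```

```text
27.55 [ 0.57647648 -0.03068488  0.32985986] [-0.4546022   0.29550986 -0.41459816]
```

View pics/f1.png

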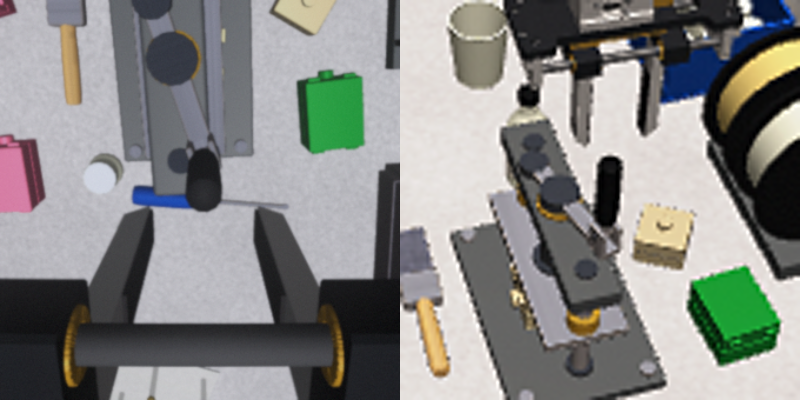

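The handle stands upright on its own at (608,190) in the right panel. The hand is clear, and the measured rise was about 4.1–4.6 N. Handing in.

```bash
python3 -c "
from station import ctrl
print(ctrl.hand_in())"
```

```text
the job is handed in; nothing more can be done
None
```

I swung the handle upright, wound the mould closed until the handle pulled about 4 to 4.5 N heavier than running free, then let go with the handle standing and handed the job in at about 28 s. I have no verdict back from the judging.

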